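# Take a mixing cup off the drying cradle and nest it in its mate

### The arm

A 6-joint arm with a two-finger parallel gripper is mounted at the origin on the work surface; the furniture and walls round the work are solid. World frame = base frame: x ahead of the robot, y to its left, z up, the work surface at z = 0. Lengths are in m, angles in rad, forces in N, time in s.
With the tool pointing down it reaches from about 0.3 to 0.775 m from the base axis. Payload 14.6 kg.
Tool frame: the origin (TCP) lies between the finger pads; the fingertips stand ctrl.tip_extent ahead of it and the grasp point (between the pads) lies 3 mm ahead of it (ctrl.tip_extent is the distance from the TCP to the fingertips, in m); z points along the fingers, y is the line along which they close (so a half turn about z gives the same grasp; the last joint's range is limited). The gripper opens to 94 mm and grips with 3 to 60 N. Pads are 16 mm wide; open, the fingers measure 119 mm over their backs; the gripper's body (75 mm by 177 mm) begins 78 mm behind the grasp point.
Start: joints at [1.208, 0.3, 1.521, -0, 1.321, -0.067], TCP at [0.16, 0.526, 0.227] pointing down, gripper open.
Joint ranges: [-3.03, 3.03], [-0.79, 2.21], [0.23, 2.52], [-1.04, 4.18], [0, 3.07], [-2.55, 2.55]. Speed limits (rad/s): [2.22, 2.22, 2.57, 3.14, 3.14, 3.14].

### API

Orientations are given as [roll, pitch, yaw] about the fixed x, y, z axes, in that order (R = Rz(yaw) Ry(pitch) Rx(roll)).
In Python, from station import ctrl, eyes gives the robot as it stands. The module is installed in compiled form; this text tells all that it offers.
- The arm moves only by the shell command python3 -m crank [OPENING] [FORCE], which reads ROWS from standard input. ROWS is a JSON list that holds a single list of rows (three levels of brackets), with 1 to 10 rows, each of 6 numbers: dx, dy, dz in m, then a rotation vector rx, ry, rz in rad; each row shifts and turns the commanded pose from where the row before left it, along the tool's axes as they then stand; what a row does not reach is not made up. A row lasts 1/10 s, in which the tool goes at most 0.05 m and 0.15 rad, less where a joint would pass 70% of its speed; a pose out of reach is approached as far as the arm can. OPENING is the finger opening in m, set as the command begins (- or left out keeps the last). The fingers move at their own pace and stop on an object; FORCE is the grip in N (left out, the last holds). Time passes only in rows, so rows that do not move let the fingers close. It prints the time, the measured TCP pose, the force, the opening and the grip force at its end. Input that does not fit is refused with a message, and nothing moves.
- ctrl.get_obs(): the state, without advancing time (a new reading comes with each control period).
- eyes.camera(name): name is "scene" or "top"; returns a dict with "pixels" (384x512x3 uint8, blue, green, red), "fx", "fy", "cx", "cy" (pixels), "extrinsics" (4x4, takes a point from camera to world coordinates). Camera axes: x right, y up, looking along -z (the intrinsics and any distortion apply to the point x, -y, -z); pixel columns grow to the right and rows downward; lengths in m; the calibration is good to about 2 mm. A picture is of the moment at which its call begins. There is no depth.
- ctrl.hand_in(): hands the job in; it is judged then, once.
The state is a dict: "time_s": time; "qpos": joint angles; "joint_vel": joint speeds; "tau": joint torques, N m; "ee_pos": TCP position; "eef_rot": TCP orientation; "force": force on the tool from outside, world axes, zero at the start; "moment": the same for the moment, N m; "grip_width": finger opening in m; "grip_force": force on a finger pad.
Only numpy, scipy, OpenCV 4.12 (cv2) and the standard library are available. Lean on these libraries where they do the work, as an engineer would, in place of code of your own. Each camera call takes 0.05 s, during which the arm holds its last target. There are 200 camera calls.

### The job

One of the two matching stepped mixing cups has dried lying on the wooden cradle. Take it off, stand it upright on the bench and let go of it, then take it again by its rim and lower it, without dropping it, into the matching cup that stands on the bench, so that the two are fully nested, straight and upright. Leave the standing cup where it stands, and do not push or knock over the wide cup and the pigment pots.

Things in the scene. Friction and masses are not known exactly. Their poses are not given: they have to be found in the camera images.
- lying_cup: dark grey stepped plastic cup, 90 mm high, 80 g, starts lying on the cradle. Origin: centre of the underside; z axis: underside to mouth (spin about z is arbitrary). Outside: tapers from 37 mm across at the foot to 54 mm at z = 58 mm, then steps out to a straight rim band 64 mm across, z = 58 to 90 mm (grip here). Walls 2.5 mm, mouth 59 mm inside
- standing_cup: cup identical to lying_cup (same origin and axes), standing upright and loose on the bench. Nested, the upper cup's step rests on this one's rim: its origin then lies 32 mm above this one's, with about 2 mm of play all round
- cradle: fixed wooden cradle: base 56 x 110 x 12 mm, two V rests along its y axis, up to 50 mm wide and 55 mm high (narrower than the cup's band, fingers pass on both sides). Origin: centre of the underside, z up. The cup lies along the cradle's y axis, its axis 70 mm above the bench, mouth to +y, its origin at y = -46 mm
- wide_cup: bystander: wide translucent plain mixing cup, 95 mm across, 88 mm high, upright. Origin: centre of its underside
- pot_a: bystander: brown pigment pot with black screw cap, 42 mm across, 56 mm high. Origin: centre of its underside
- pot_b: bystander: blue pigment pot with white screw cap, 42 mm across, 56 mm high. Origin: centre of its underside
Mind the look-alikes: they are no part of the job. Leave any pink look-alike of the lying_cup alone.

How it is judged:
On the way:
1. the cup from the cradle stands upright on the bench, let go of (angle between lying_cup's own z axis and vertical below 0.1 rad and height (world z) of lying_cup below 0.02 m and contact force between lying_cup and the arm below 0.1 N and contact force between lying_cup and the fingers below 0.1 N and linear speed of lying_cup below 0.03 m/s), for 0.2 s.
At the end, for the whole second after the job is handed in: The cup from the cradle is nested in the standing cup: centred within 5 mm, its underside 27 to 36 mm above the other's (fully home is 32 mm), both upright within 0.07 rad and at rest, the lower cup on the bench within 30 mm of where it stood (horizontal distance between lying_cup and standing_cup below 0.005 m and z of lying_cup in the frame of standing_cup between 0.027 and 0.036 m and angle between each of lying_cup, standing_cup's own z axis and vertical below 0.07 rad and height (world z) of standing_cup below 0.006 m and distance of standing_cup from where it was at the start of the episode below 0.03 m and linear speed of each of lying_cup, standing_cup below 0.02 m/s); the robot touches nothing.
It fails at once if the cup is dropped (faster than 0.8 m/s while out of the fingers) (linear speed of lying_cup above 0.8 m/s and contact force between lying_cup and the fingers below 0.05 N).
It fails at once if the wide cup or a pigment pot is pushed more than 40 mm or knocked over (distance of any of wide_cup, pot_a, pot_b from where it was at the start of the episode above 0.04 m or angle between any of wide_cup, pot_a, pot_b's own z axis and vertical above 0.5 rad).
It also fails if it takes over 51 s, if anything falls off the work surface, if the arm or the gripper's body presses on something with over 40 N, if the wrist force passes 120 N, or if a joint passes its speed limit or range.

## Working session

There is one attempt and no reset: what is moved stays moved. The work goes in short steps, Python scripts to look and compute and a shell command to move; the robot and the scene stay as the last step left them, time stands still between calls to the robot, and variables do not carry over. Pictures are saved under pics/ and viewed, at most 10 in all, crops included, and the job is handed in when it is done.

```bash
mkdir -p pics; cat > h.py <<'E'
import numpy as np, cv2
from station import ctrl, eyes
def ray(c,u,v):
    M=np.array(c["extrinsics"]); d=np.array([(u-c["cx"])/c["fx"],-(v-c["cy"])/c["fy"],-1.])
    return M[:3,3],M[:3,:3]@d
def onz(c,u,v,z):
    o,d=ray(c,u,v); return o+d*(z-o[2])/d[2]
def proj(c,p):
    M=np.array(c["extrinsics"]); q=M[:3,:3].T@(np.array(p)-M[:3,3])
    return c["cx"]+c["fx"]*q[0]/-q[2], c["cy"]+c["fy"]*q[1]/q[2]
E
python3 - <<'E'
from h import *
import pickle
C={}
for n in("scene","top"):
    c=eyes.camera(n);C[n]=c
    print(n,{k:(np.round(v,3).tolist() if k!="pixels" else 0) for k,v in c.items()})
    cv2.imwrite(f"pics/{n}0.png",c["pixels"])
pickle.dump(C,open("c0.pkl","wb"))
print(ctrl.get_obs(),ctrl.tip_extent)
E
```

```text
scene {'pixels': 0, 'fx': 418.211, 'fy': 418.211, 'cx': 255.096, 'cy': 197.616, 'extrinsics': [[0.792, 0.364, -0.489, -0.115], [-0.61, 0.446, -0.655, -0.713], [-0.02, 0.817, 0.576, 0.766], [0.0, 0.0, 0.0, 1.0]]}
top {'pixels': 0, 'fx': 357.203, 'fy': 357.203, 'cx': 262.081, 'cy': 193.006, 'extrinsics': [[-0.022, 0.996, -0.09, 0.408], [-0.999, -0.019, 0.03, 0.076], [0.028, 0.09, 0.996, 1.003], [0.0, 0.0, 0.0, 1.0]]}
{'time_s': 0.1, 'qpos': array([ 1.20837546e+00,  3.00397767e-01,  1.52150964e+00, -1.57456582e-05,
        1.32071444e+00, -6.65951885e-02]), 'joint_vel': array([ 1.12167311e-03, -1.79020002e-03, -3.04766989e-03, -5.06985419e-05,
        2.58132392e-04,  1.39033122e-03]), 'tau': array([-5.06299912e-04, -5.32636499e+01, -3.53287590e+01,  7.08783511e-02,
        2.34219676e-02, -7.81120320e-05]), 'ee_pos': array([0.16026942, 0.5259077 , 0.22695677]), 'eef_rot': array([-3.14056473e+00, -5.32706937e-05,  2.84577085e+00]), 'force': array([0.70372987, 0.02957462, 0.20855495]), 'moment': array([-0.03462165, -0.0124021 ,  0.02333494]), 'grip_force': 0.0, 'grip_width': 0.09401236213032418} 0.022
```

View pics/top0.png

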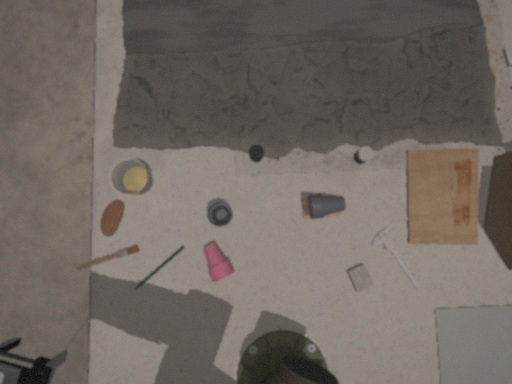

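View pics/scene0.png

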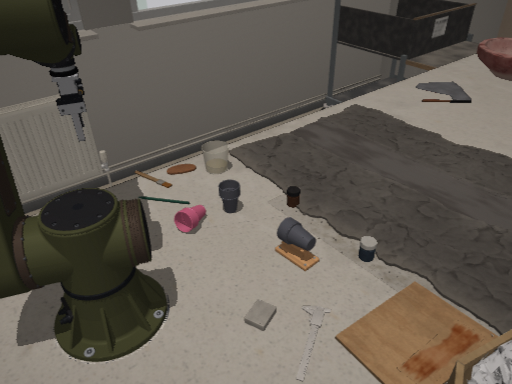

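Candidates: dark cup on the cradle, top (326,206) / scene (296,235), is the lying cup. The dark upright cup, top (220,212) / scene (230,196), is the standing cup. The pink cup, top (218,261) / scene (190,217), is a look-alike and stays alone. The wide cup is at top (132,177), the pots at (256,152) and (363,155).

```bash
python3 - <<'E'
from h import *
import pickle
C=pickle.load(open("c0.pkl","rb"))
t=C["top"];s=C["scene"]
a=cv2.resize(t["pixels"][140:280,180:390],None,fx=3.5,fy=3.5,interpolation=cv2.INTER_CUBIC)
b=cv2.resize(s["pixels"][170:280,170:390],None,fx=3.3,fy=3.3,interpolation=cv2.INTER_CUBIC)
a=a[:, :735];im=np.zeros((490,735,3),np.uint8);im[:a.shape[0]]=a
cv2.imwrite("pics/cropt.png",im);cv2.imwrite("pics/crops.png",b)
def blob(c,x0,y0,x1,y1,th):
    p=c["pixels"][y0:y1,x0:x1].astype(int); m=((p.max(2)<th)&(p.max(2)-p.min(2)<35)).astype(np.uint8)
    n,l,st,ce=cv2.connectedComponentsWithStats(m)
    k=1+np.argmax(st[1:,4]); cn=cv2.findContours((l==k).astype(np.uint8),0,2)[0][0]+np.array([x0,y0])
    return cn,ce[k]+[x0,y0],st[k]
for nm,c,bx in(("standT",t,(200,190,240,235)),("lyT",t,(298,185,352,225)),("standS",s,(212,172,248,218)),("lyS",s,(270,210,322,256)),("potaT",t,(245,140,268,165))):
    for th in(80,95,110):
        cn,ce,st=blob(c,*bx,th); print(nm,th,ce.round(1),st.tolist(),"minrect",np.round(cv2.boxPoints(cv2.minAreaRect(cn)),1).tolist())
E
```

```text
standT 80 [220.3 215.5] [11, 15, 20, 20, 225] minrect [[209.8000030517578, 207.0], [228.5, 203.89999389648438], [231.60000610351562, 222.60000610351562], [212.89999389648438, 225.6999969482422]]
standT 95 [218.9 213. ] [8, 11, 24, 25, 431] minrect [[208.0, 201.0], [231.0, 201.0], [231.0, 225.0], [208.0, 225.0]]
standT 110 [218.8 212.3] [7, 8, 25, 28, 548] minrect [[207.0, 225.0], [207.0, 198.0], [231.0, 198.0], [231.0, 225.0]]
lyT 80 [319.1 201.5] [10, 9, 35, 24, 235] minrect [[308.0, 194.0], [342.0, 194.0], [342.0, 217.0], [308.0, 217.0]]
lyT 95 [323.4 204.2] [7, 8, 40, 25, 694] minrect [[304.3999938964844, 194.1999969482422], [342.70001220703125, 190.8000030517578], [344.8999938964844, 214.60000610351562], [306.6000061035156, 218.10000610351562]]
lyT 110 [321.7 203.8] [3, 7, 44, 27, 861] minrect [[301.0, 192.0], [344.0, 192.0], [344.0, 218.0], [301.0, 218.0]]
standS 80 [229.4 195. ] [7, 8, 21, 33, 554] minrect [[219.0, 180.0], [239.0, 180.0], [239.0, 212.0], [219.0, 212.0]]
standS 95 [230.1 195.7] [7, 8, 24, 33, 605] minrect [[216.8000030517578, 181.3000030517578], [237.89999389648
[... 517 characters left out ...]
3.1000061035156, 234.39999389648438], [286.6000061035156, 214.10000610351562], [319.79998779296875, 236.1999969482422], [306.29998779296875, 256.5]]
lyS 110 [295.1 234.2] [7, 7, 39, 34, 792] minrect [[272.79998779296875, 234.1999969482422], [286.3999938964844, 213.89999389648438], [319.79998779296875, 236.1999969482422], [306.29998779296875, 256.5]]
potaT 80 [256.1 152.2] [4, 4, 15, 18, 206] minrect [[249.0, 144.0], [263.0, 144.0], [263.0, 161.0], [249.0, 161.0]]
potaT 95 [256.6 149. ] [0, 0, 23, 22, 359] minrect [[245.0, 140.0], [267.0, 140.0], [267.0, 161.0], [245.0, 161.0]]
potaT 110 [256.4 149.1] [0, 0, 23, 23, 428] minrect [[245.0, 140.0], [267.0, 140.0], [267.0, 162.0], [245.0, 162.0]]
```

View pics/cropt.png

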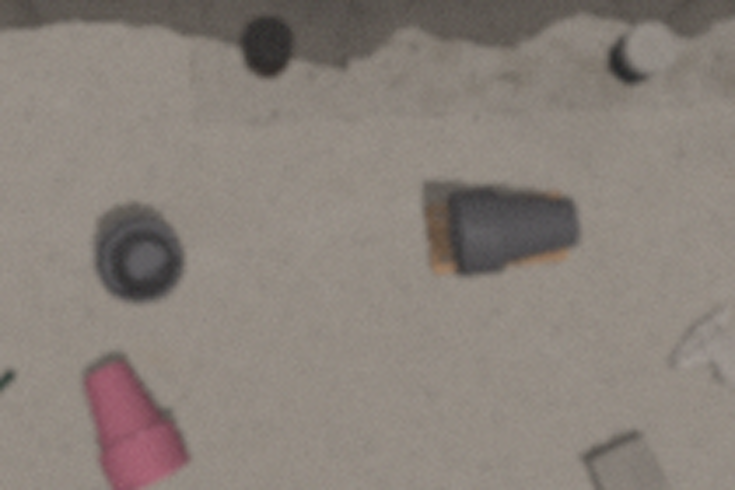

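View pics/crops.png

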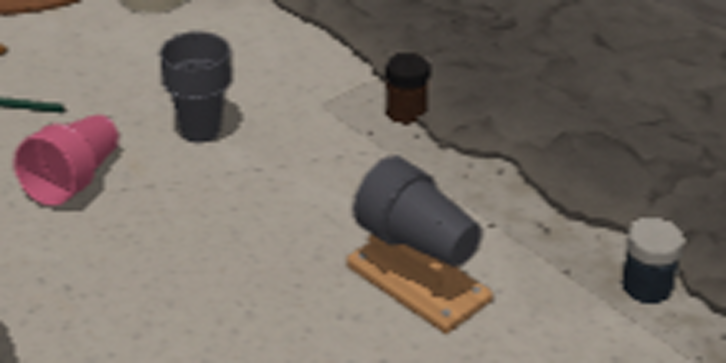

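```bash
python3 - <<'E'
from h import *
import pickle
C=pickle.load(open("c0.pkl","rb"));t=C["top"];s=C["scene"]
m=onz(t,180+456/3.5,140+232/3.5,.07);f=onz(t,180+575/3.5,140+222/3.5,.07)
d=m-f
print("mouth",m,"foot",f,"len",np.linalg.norm(d),"yaw",np.arctan2(d[1],d[0]))
u=d/np.linalg.norm(d);print("band z74 from foot",f+u*.074,"from mouth",m-u*.016)
for p in(f,m):print("scene proj",proj(s,p))
a=onz(t,219.9,213.6,.09);b=onz(s,170+197.5/3.3,170+52/3.3,.09);print("standing rim",a,b)
for n,u,v,z in(("pa",256,152,.056),("pb",364.5,154.5,.056),("wide",132,178,.088)):print(n,onz(t,u,v,z))
print("pink",onz(t,215,251,.03),"mouthpink",onz(t,225,275,.03))
E
```

```text
mouth [ 0.45491106 -0.07805337  0.07      ] foot [ 0.46059237 -0.16822199  0.07      ] len 0.09034742622736804 yaw 1.6337207416745565
band z74 from foot [ 0.45593904 -0.09436845  0.07      ] from mouth [ 0.45591719 -0.09402171  0.07      ]
scene proj (np.float64(310.7280349827946), np.float64(244.23273701861334))
scene proj (np.float64(285.17058882524975), np.float64(227.2660042454232))
standing rim [0.44002586 0.1569195  0.09      ] [0.43851604 0.15062134 0.09      ]
pa [0.60470142 0.06125155 0.056     ]
pb [ 0.59304454 -0.23276843  0.056     ]
wide [0.53576047 0.38015009 0.088     ]
pink [0.34201364 0.17653391 0.03      ] mouthpink [0.27788972 0.15053999 0.03      ]
```

The views agree: the lying cup's axis runs foot (0.461,-0.168) to mouth (0.455,-0.078), and the standing cup is at about (0.439,0.155). I'll grip the band with a 45° lean away from the mouth, so a 90° turn about the closing line stands the cup up. First move over.

```bash
cat >> h.py <<'E'
from scipy.spatial.transform import Rotation as Ro
def todo(G,Rt=None,back=.003):
    """grasp point target G, orientation Rt: prints turn (tool axes), then shift in tool axes after the turn"""
    o=ctrl.get_obs(); R=Ro.from_euler("xyz",o["eef_rot"]).as_matrix()
    Rt=R if Rt is None else Rt
    print("turn",Ro.from_matrix(R.T@Rt).as_rotvec().round(4),"shift",(Rt.T@(np.array(G)-Rt[:,2]*back-o["ee_pos"])).round(4),"q",o["qpos"].round(2),"t",o["time_s"])
def tool(yaw,tilt): return Ro.from_euler("z",yaw).as_matrix()@np.diag([1,-1,-1.])@Ro.from_rotvec([0,tilt,0]).as_matrix()
E
echo '[[[-0.0273,-0.0298,0,0,0,0],[-0.0273,-0.0298,0,0,0,0],[-0.0273,-0.0298,0,0,0,0],[-0.0273,-0.0298,0,0,0,0],[-0.0273,-0.0298,0,0,0,0],[-0.0273,-0.0298,0,0,0,0],[-0.0273,-0.0298,0,0,0,0],[-0.0273,-0.0298,0,0,0,0],[-0.0273,-0.0298,0,0,0,0],[-0.0273,-0.0298,0,0,0,0]]]' | python3 -m crank 0.094
echo '[[[-0.0273,-0.0298,0,0,0,0],[-0.0273,-0.0298,0,0,0,0],[-0.0273,-0.0298,0,0,0,0],[-0.0273,-0.0298,0,0,0,0],[-0.0273,-0.0298,0,0,0,0],[-0.0273,-0.0298,0,0,0,0],[-0.0273,-0.0298,0,0,0,0]]]' | python3 -m crank
echo '[[[0,0,0,0,0,0.12],[0,0,0,0,0,0.12],[0,0,0,0,0,0.12],[0,0,0,0,0,0.12],[0,0,0,0,0,0.12],[0,0,0,0,0,0.12],[0,0,0,0,0,0.12],[0,0,0,0,0,0.12],[0,0,0,0,0,0.12],[0,0,0,0,0,0.12]]]' | python3 -m crank
python3 -c "
from h import *
todo([.456,-.094,.2],tool(1.634,0))"
```

```text
time_s: 1.1
ee_pos: [0.3348, 0.1599, 0.2274]
eef_rot: [3.142, 0.0, 2.846]
force: [1.0, 0.6, -0.0]
grip_width: 0.0943
grip_force: 0.0
time_s: 1.8
ee_pos: [0.4569, -0.0955, 0.2273]
eef_rot: [3.142, -0.0, 2.845]
force: [0.6, 0.6, 1.2]
grip_width: 0.0938
grip_force: 0.0
time_s: 2.8
ee_pos: [0.4565, -0.0937, 0.2272]
eef_rot: [-3.141, -0.0, 1.641]
force: [-0.0, -0.1, 0.5]
grip_width: 0.094
grip_force: 0.0
turn [-0.0006 -0.0002  0.0068] shift [-0.0002 -0.0005  0.0242] q [-0.28  0.11  1.75  0.    1.28 -0.35] t 2.8
```

Very precise. Now tilt by -0.78 at height, with settling rows.

```bash
echo '[[[0,0,0,0,-0.13,0],[0,0,0,0,-0.13,0],[0,0,0,0,-0.13,0],[0,0,0,0,-0.13,0],[0,0,0,0,-0.13,0],[0,0,0,0,-0.13,0],[0,0,0,0,0,0],[0,0,0,0,0,0]]]' | python3 -m crank
python3 -c "
from h import *
todo([.456,-.094,.15],tool(1.634,-.78))
todo([.456,-.094,.071],tool(1.634,-.78))"
```

```text
time_s: 3.6
ee_pos: [0.4566, -0.0933, 0.2271]
eef_rot: [-3.14, 0.777, 1.648]
force: [0.4, 0.0, 0.1]
grip_width: 0.0941
grip_force: 0.0
turn [ 0.0081 -0.0034  0.0098] shift [ 0.0538 -0.0007  0.0522] q [ 0.1   0.16  1.87 -0.83  1.26  0.35] t 3.6
turn [ 0.0081 -0.0034  0.0098] shift [ 0.1093 -0.0007  0.1084] q [ 0.1   0.16  1.87 -0.83  1.26  0.35] t 3.6
```

```bash
echo '[[[0,0,0,0.008,-0.003,0.01],[0.0215,0,0.0215,0,0,0],[0.0215,0,0.0215,0,0,0],[0.0215,0,0.0215,0,0,0],[0.0215,0,0.0215,0,0,0],[0.0115,0,0.0115,0,0,0],[0.0115,0,0.0115,0,0,0],[0,0,0,0,0,0],[0,0,0,0,0,0]]]' | python3 -m crank
python3 -c "
from h import *
todo([.456,-.094,.071],tool(1.634,-.78))
c=eyes.camera('scene');cv2.imwrite('pics/g1.png',cv2.resize(c['pixels'][120:300,180:400],None,fx=3,fy=3))"
```

```text
time_s: 4.5
ee_pos: [0.4571, -0.0939, 0.074]
eef_rot: [3.139, 0.782, 1.63]
force: [-0.3, 0.3, -0.3]
grip_width: 0.0943
grip_force: 0.0
turn [-0.0004  0.0023 -0.0032] shift [ 0.002  -0.0011 -0.0008] q [ 0.1   0.43  1.96 -0.95  1.04  0.67] t 4.5
```

View pics/g1.png

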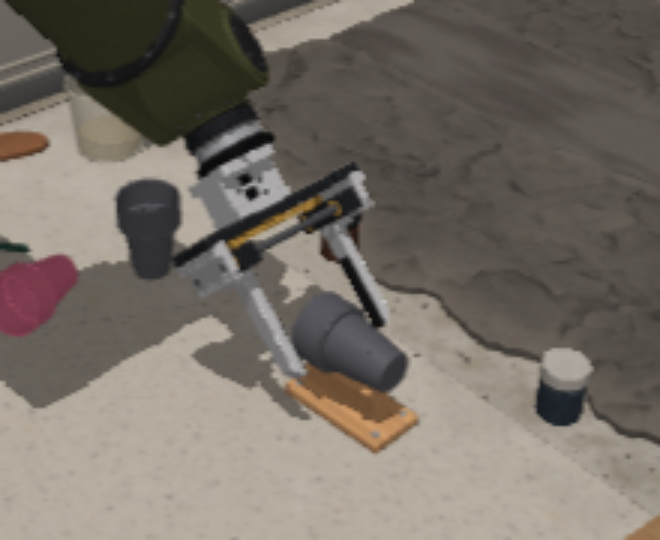

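Both fingers straddle the band, crop tips at (295,370) and (378,318). Grip, then lift.

```bash
echo '[[[0,0,0,0,0,0],[0,0,0,0,0,0],[0,0,0,0,0,0],[0,0,0,0,0,0],[0,0,0,0,0,0],[0,0,0,0,0,0],[0,0,0,0,0,0],[0,0,0,0,0,0]]]' | python3 -m crank 0.05 15
echo '[[[-0.005,0,-0.005,0,0,0],[-0.012,0,-0.012,0,0,0],[-0.02,0,-0.02,0,0,0],[-0.02,0,-0.02,0,0,0],[-0.02,0,-0.02,0,0,0],[-0.02,0,-0.02,0,0,0],[0,0,0,0,0,0]]]' | python3 -m crank
echo '[[[0,0,0,0,0.13,0],[0,0,0,0,0.13,0],[0,0,0,0,0.13,0],[0,0,0,0,0.13,0],[0,0,0,0,0.13,0],[0,0,0,0,0.13,0]]]' | python3 -m crank
echo '[[[0,0,0,0,0.13,0],[0,0,0,0,0.13,0],[0,0,0,0,0.13,0],[0,0,0,0,0.13,0],[0,0,0,0,0.13,0],[0,0,0,0,0.13,0],[0,0,0,0,0,0],[0,0,0,0,0,0]]]' | python3 -m crank
python3 -c "
from h import *
todo([.42,.02,.14],tool(1.634,.79))
todo([.42,.02,.076],tool(1.634,.79))
c=eyes.camera('scene');cv2.imwrite('pics/g2.png',cv2.resize(c['pixels'][100:300,160:400],None,fx=3,fy=3))"
```

```text
time_s: 5.35
ee_pos: [0.4567, -0.0935, 0.0734]
eef_rot: [3.14, 0.783, 1.632]
force: [-3.6, 0.6, 5.0]
grip_width: 0.0624
grip_force: 14.9
time_s: 6.05
ee_pos: [0.4578, -0.0935, 0.2139]
eef_rot: [3.131, 0.782, 1.626]
force: [-0.8, -0.5, -1.2]
grip_width: 0.0625
grip_force: 14.9
time_s: 6.65
ee_pos: [0.4568, -0.0936, 0.2105]
eef_rot: [3.138, -0.002, 1.633]
force: [0.5, 0.9, -0.7]
grip_width: 0.0624
grip_force: 14.9
time_s: 7.45
ee_pos: [0.4565, -0.094, 0.2097]
eef_rot: [-3.141, -0.774, 1.632]
force: [-0.1, -0.6, -1.1]
grip_width: 0.0627
grip_force: 14.9
turn [ 0.0012  0.0156 -0.0014] shift [ 0.0322 -0.0293  0.1285] q [-0.59  0.36  1.65  0.59  1.64 -0.77] t 7.45
turn [ 0.0012  0.0156 -0.0014] shift [-0.0133 -0.0293  0.1735] q [-0.59  0.36  1.65  0.59  1.64 -0.77] t 7.45
```

View pics/g2.png

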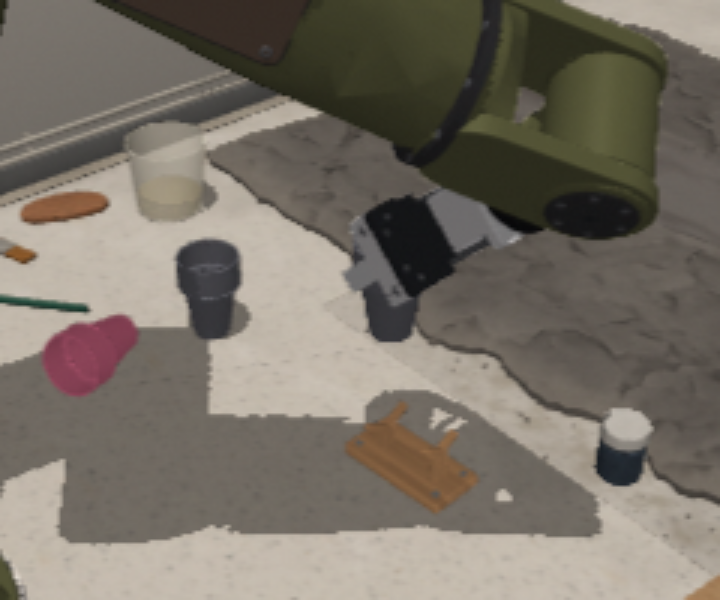

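Cup hangs upright, foot at crop (390,335); cradle empty. Move over the free spot and lower.

```bash
echo '[[[0,0,0,0,0.0156,0],[0.0054,-0.0049,0.0214,0,0,0],[0.0054,-0.0049,0.0214,0,0,0],[0.0054,-0.0049,0.0214,0,0,0],[0.0054,-0.0049,0.0214,0,0,0],[0.0054,-0.0049,0.0214,0,0,0],[0.0054,-0.0049,0.0214,0,0,0],[0,0,0,0,0,0]]]' | python3 -m crank
echo '[[[-0.01,0,0.01,0,0,0],[-0.01,0,0.01,0,0,0],[-0.01,0,0.01,0,0,0],[-0.008,0,0.008,0,0,0],[-0.004,0,0.004,0,0,0],[0,0,0,0,0,0],[0,0,0,0,0,0]]]' | python3 -m crank
python3 -c "
from h import *
todo([.42,.02,.074],tool(1.634,.79));print(ctrl.get_obs()['force'])"
```

```text
time_s: 8.3
ee_pos: [0.4191, 0.0203, 0.1429]
eef_rot: [3.141, -0.792, 1.636]
force: [-0.2, -0.3, -1.3]
grip_width: 0.0628
grip_force: 14.9
time_s: 9.0
ee_pos: [0.4205, 0.0187, 0.0841]
eef_rot: [3.139, -0.793, 1.635]
force: [0.7, 0.2, -1.6]
grip_width: 0.0624
grip_force: 14.9
turn [ 0.0018 -0.0026  0.0004] shift [-0.0063 -0.0004  0.0051] q [-0.43  0.42  1.94  0.71  1.3  -0.88] t 9.0
[ 0.7140921   0.15430746 -1.57374491]
```

```bash
echo '[[[-0.0018,0,0.0018,0,0,0],[-0.0018,0,0.0018,0,0,0],[0,0,0,0,0,0],[0,0,0,0,0,0]]]' | python3 -m crank | grep -E 'pos|force'
echo '[[[-0.0014,0,0.0014,0,0,0],[0,0,0,0,0,0],[0,0,0,0,0,0]]]' | python3 -m crank | grep -E 'pos|force'
python3 -c "
from h import *
c=eyes.camera('scene');cv2.imwrite('pics/g3.png',cv2.resize(c['pixels'][120:270,180:380],None,fx=4,fy=4,interpolation=2))"
```

```text
ee_pos: [0.4203, 0.0189, 0.079]
force: [0.0, -0.1, -1.5]
grip_force: 14.9
ee_pos: [0.4203, 0.0189, 0.0769]
force: [-0.6, 0.7, 0.0]
grip_force: 14.9
```

View pics/g3.png

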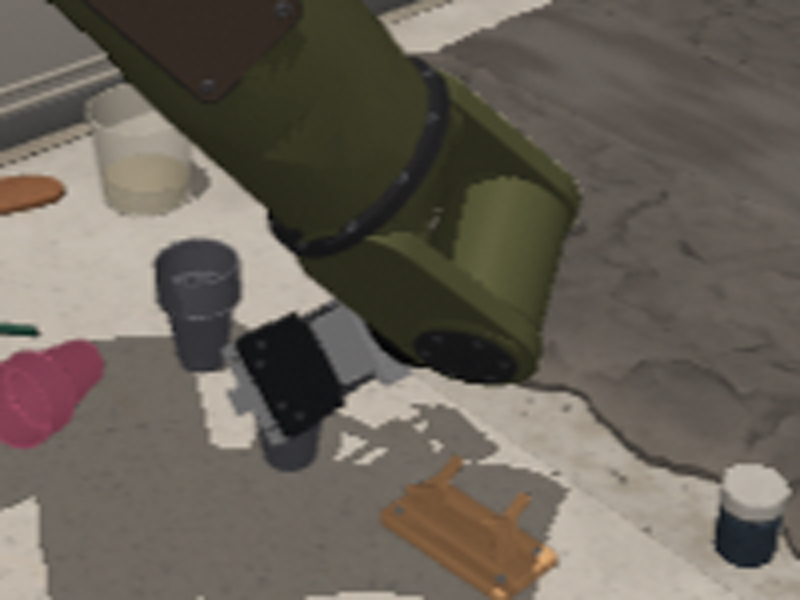

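The foot is at the bench (crop (290,465)) and the force shows first contact. One more small step down, then confirm.

```bash
echo '[[[-0.0008,0,0.0008,0,0,0],[0,0,0,0,0,0],[0,0,0,0,0,0]]]' | python3 -m crank | grep -E 'pos|force'
```

```text
ee_pos: [0.4203, 0.0189, 0.0757]
force: [-0.3, -0.2, -1.5]
grip_force: 14.9
```

```bash
for i in 1; do echo '[[[-0.0008,0,0.0008,0,0,0],[0,0,0,0,0,0]]]' | python3 -m crank | grep -E 'pos|force'; done
echo '[[[-0.0008,0,0.0008,0,0,0],[0,0,0,0,0,0]]]' | python3 -m crank | grep -E 'pos|force'
echo '[[[0,0,0,0,0,0]]]' | python3 -m crank | grep -E 'pos|force'
```

```text
ee_pos: [0.4205, 0.0189, 0.0749]
force: [0.8, -0.1, 2.8]
grip_force: 14.9
ee_pos: [0.4212, 0.0189, 0.0743]
force: [3.2, 0.5, 8.0]
grip_force: 15.0
ee_pos: [0.4212, 0.0189, 0.0743]
force: [2.6, 0.3, 9.0]
grip_force: 15.0
```

Firm contact. Relieve slightly, open, retreat along the fingers.

```bash
echo '[[[0.0007,0,-0.0007,0,0,0],[0,0,0,0,0,0]]]' | python3 -m crank | grep -E 'pos|force'
echo '[[[0,0,0,0,0,0],[0,0,0,0,0,0],[0,0,0,0,0,0],[0,0,0,0,0,0],[0,0,0,0,0,0],[0,0,0,0,0,0],[0,0,0,0,0,0],[0,0,0,0,0,0],[0,0,0,0,0,0]]]' | python3 -m crank 0.094
echo '[[[0,0,-0.01,0,0,0],[0,0,-0.025,0,0,0],[0,0,-0.03,0,0,0],[0,0,-0.03,0,0,0],[0,0,-0.03,0,0,0],[0.02,0,-0.02,0,0,0],[0.02,0,-0.02,0,0,0],[0,0,0,0,0,0]]]' | python3 -m crank
echo '[[[0,0,0,0,-0.13,0],[0,0,0,0,-0.13,0],[0,0,0,0,-0.13,0],[0,0,0,0,-0.13,0],[0,0,0,0,-0.13,0],[0,0,0,0,-0.13,0],[0,0,0,0,0,0]]]' | python3 -m crank
python3 - <<'E'
from h import *
todo([.42,.02,.2],tool(1.634,0))
for n in("scene","top"):
    c=eyes.camera(n);cv2.imwrite(f"pics/{n}4.png",c["pixels"])
    y0,y1,x0,x1=(150,300,170,370) if n=="scene" else (150,290,180,380)
    cv2.imwrite(f"pics/{n}4c.png",cv2.resize(c["pixels"][y0:y1,x0:x1],None,fx=4,fy=4,interpolation=2))
E
```

```text
ee_pos: [0.4202, 0.0189, 0.0744]
force: [0.1, -0.0, -0.4]
grip_force: 15.0
time_s: 11.65
ee_pos: [0.4203, 0.0189, 0.0745]
eef_rot: [3.14, -0.793, 1.634]
force: [-0.7, 0.1, 0.4]
grip_width: 0.0939
grip_force: 0.0
time_s: 12.45
ee_pos: [0.4264, -0.0714, 0.2221]
eef_rot: [3.133, -0.789, 1.638]
force: [-0.4, -0.9, 0.2]
grip_width: 0.0941
grip_force: 0.0
time_s: 13.15
ee_pos: [0.4255, -0.0693, 0.219]
eef_rot: [3.14, -0.009, 1.636]
force: [-0.3, 0.2, -0.1]
grip_width: 0.094
grip_force: 0.0
turn [ 0.0018 -0.0093  0.002 ] shift [0.0895 0.0001 0.016 ] q [-0.25  0.04  1.85  0.01  1.26 -0.32] t 13.15
```

View pics/scene4c.png

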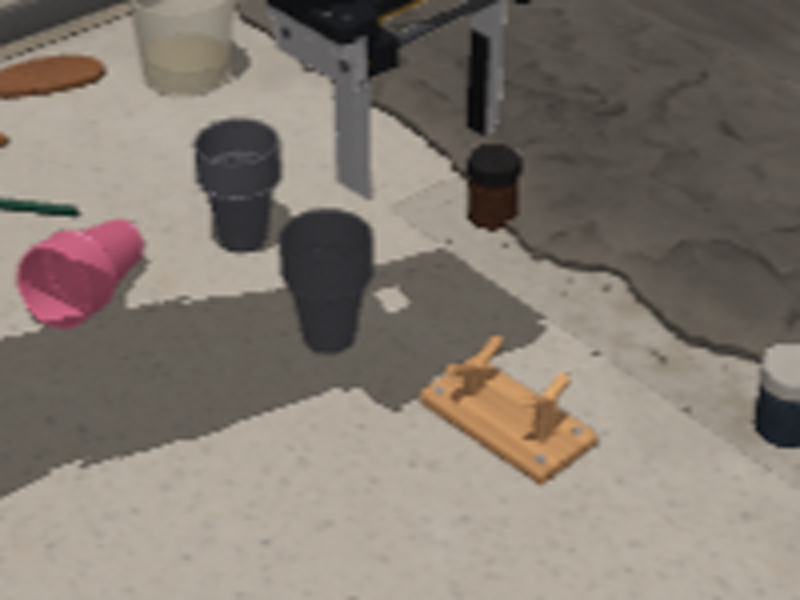

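View pics/top4c.png

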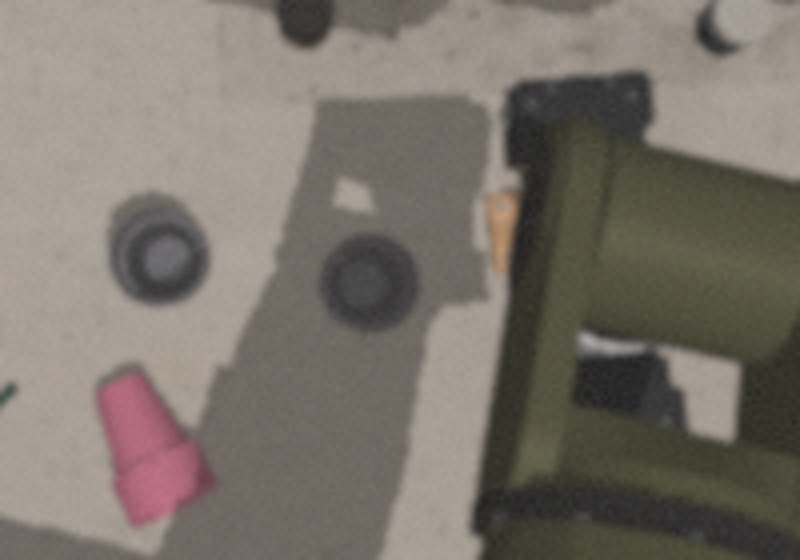

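The cup stands upright, let go, at top ≈(272.2,220.4). The standing cup has not moved, top (219.8,213.6). Locate both the same way, using the gripper-known position of the first to calibrate out camera bias.

```bash
python3 - <<'E'
from h import *
import pickle
C=pickle.load(open("c0.pkl","rb"));t=C["top"];s=C["scene"]
im=cv2.imread("pics/top4.png")
A=onz(t,180+369/4-.4,150+281.5/4-.4,.09);B=onz(t,180+159/4-.4,150+254.5/4-.4,.09)
print("moved",A,"stand",B,"diff",B-A)
for n,p in(("moved",A),("stand",B)):
    print(n,"scene proj", [np.round((np.array(proj(s,[p[0],p[1],z]))-[170,150])*4,1).tolist() for z in(.09,0)])
# radial gradient refinement of the rim circle in top view
g=cv2.GaussianBlur(cv2.cvtColor(im,6),(0,0),.7).astype(np.float32)
for n,cx,cy,rng in(("moved",272,220,(0,360)),("stand",219.5,213.3,(-20,200))):
    pts=[]
    for a in np.radians(np.arange(*rng,4)):
        r=np.arange(9,16,.1,np.float32);pr=cv2.remap(g,(cx+r*np.cos(a)).astype(np.float32)[None],(cy+r*np.sin(a)).astype(np.float32)[None],1)[0]
        k=np.argmax(np.gradient(pr));pts.append([cx+r[k]*np.cos(a),cy+r[k]*np.sin(a)])
    P=np.array(pts);
    for _ in range(4):
        x=np.linalg.lstsq(np.c_[2*P,np.ones(len(P))],(P**2).sum(1),rcond=None)[0];R=np.sqrt(x[2]+x[0]**2+x[1]**2)
        e=abs(np.linalg.norm(P-x[:2],axis=1)-R);P=P[e<max(.5,np.percentile(e,85))]
    print(n,x[:2],R,len(P),onz(t,x[0],x[1],.09))
E
```

```text
moved [0.42098375 0.02492346 0.09      ] stand [0.4410091  0.15830477 0.09      ] diff [0.02002535 0.1333813  0.        ]
moved scene proj [[323.8, 231.3], [327.1, 333.2]]
stand scene proj [[236.2, 137.4], [242.8, 235.4]]
moved [272.00494019 220.34057813] 12.21005041409361 71 [0.42004502 0.02455047 0.09      ]
stand [219.30712416 213.0892848 ] 12.589426144512375 45 [0.44135661 0.15840972 0.09      ]
```

```bash
echo '[[[0,0,0,0.0018,-0.0093,-0.062],[0.023,0,0,0,0,0],[0.023,0,0,0,0,0],[0.023,0,0,0,0,0],[0.023,0,0,0,0,0],[0,0,0,0,0,0],[0,0,0,0,0,0]]]' | python3 -m crank 0.094 >/dev/null
python3 -c "
from h import *
todo([.4203,.0223,.081])"
```

```text
turn [0. 0. 0.] shift [0.0006 0.0063 0.1348] q [-0.04  0.    1.88  0.    1.26 -0.17] t 13.95
```

```bash
echo '[[[0.0006,0.0063,0.0148,0,0,0],[0,0,0.02,0,0,0],[0,0,0.02,0,0,0],[0,0,0.02,0,0,0],[0,0,0.02,0,0,0],[0,0,0.015,0,0,0],[0,0,0.015,0,0,0],[0,0,0.01,0,0,0],[0,0,0,0,0,0],[0,0,0,0,0,0]]]' | python3 -m crank
python3 -c "
from h import *
todo([.4203,.0223,.081])"
echo '[[[0,0,0,0,0,0],[0,0,0,0,0,0],[0,0,0,0,0,0],[0,0,0,0,0,0],[0,0,0,0,0,0],[0,0,0,0,0,0],[0,0,0,0,0,0],[0,0,0,0,0,0],[0,0,0,0,0,0]]]' | python3 -m crank 0.05 12
```

```text
time_s: 14.95
ee_pos: [0.4206, 0.0223, 0.0846]
eef_rot: [-3.142, -0.003, 1.694]
force: [-0.1, 0.1, 0.7]
grip_width: 0.094
grip_force: 0.0
turn [0. 0. 0.] shift [ 0.0001 -0.0003  0.0006] q [-0.04  0.21  2.01  0.    0.92 -0.16] t 14.95
time_s: 15.85
ee_pos: [0.4205, 0.0228, 0.0845]
eef_rot: [3.141, -0.003, 1.695]
force: [-1.1, 0.4, 6.1]
grip_width: 0.0632
grip_force: 12.1
```

```bash
echo '[[[0,0,-0.005,0,0,0],[0,0,-0.01,0,0,0],[0,0,-0.02,0,0,0],[0,0,-0.025,0,0,0],[0,0,-0.025,0,0,0],[0,0,-0.025,0,0,0],[0,0,-0.02,0,0,0],[0,0,0,0,0,0],[0,0,0,0,0,0]]]' | python3 -m crank
python3 - <<'E'
from h import *
todo([.4408,.1560,.211],tool(1.694,0))
for n in("scene","top"):
    c=eyes.camera(n);cv2.imwrite(f"pics/{n}5.png",c["pixels"])
E
```

```text
time_s: 16.75
ee_pos: [0.4202, 0.0223, 0.214]
eef_rot: [3.142, -0.003, 1.695]
force: [0.4, 0.5, -1.4]
grip_width: 0.0628
grip_force: 11.9
turn [ 0.0001 -0.0032  0.0011] shift [ 0.1302  0.0368 -0.    ] q [-0.04  0.02  1.88  0.    1.24 -0.16] t 16.75
```

```bash
echo '[[[0.0217,0.0061,0,0,-0.0032,0],[0.0217,0.0061,0,0,0,0],[0.0217,0.0061,0,0,0,0],[0.0217,0.0061,0,0,0,0],[0.0217,0.0061,0,0,0,0],[0.0217,0.0061,0,0,0,0],[0,0,0.015,0,0,0],[0,0,0.012,0,0,0],[0,0,0,0,0,0],[0,0,0,0,0,0]]]' | python3 -m crank
python3 - <<'E'
from h import *
todo([.4408,.1560,.113],tool(1.694,0))
c=eyes.camera("scene");cv2.imwrite("pics/scene6.png",c["pixels"])
cv2.imwrite("pics/scene6c.png",cv2.resize(c["pixels"][120:230,180:290],None,fx=5.4,fy=5.4,interpolation=2))
E
```

```text
time_s: 17.85
ee_pos: [0.4405, 0.1557, 0.1871]
eef_rot: [-3.141, 0.0, 1.694]
force: [0.3, -0.2, -1.6]
grip_width: 0.0631
grip_force: 12.1
turn [-0.0011  0.0001  0.0005] shift [0.0003 0.0003 0.0711] q [0.26 0.16 1.8  0.   1.19 0.14] t 17.85
```

View pics/scene6c.png

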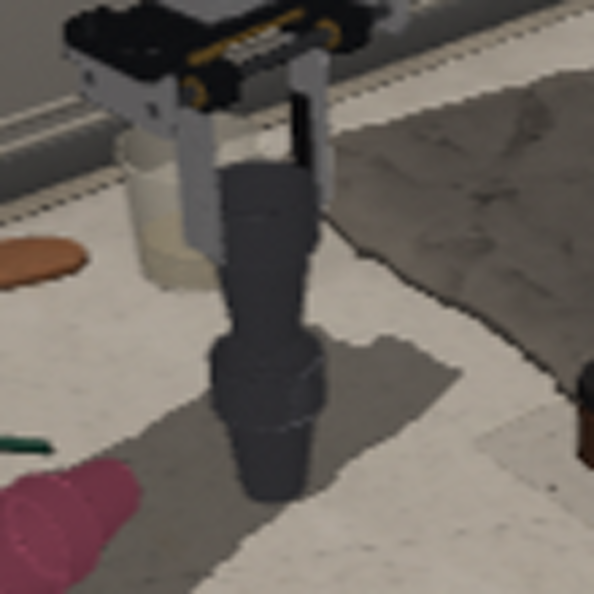

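The cup hangs centred over the standing one: foot centre column ≈267 against rim centre 268 in the crop. Lower with force checks.

```bash
echo '[[[0.0003,0.0003,0.008,0,0,0],[0,0,0.01,0,0,0],[0,0,0.01,0,0,0],[0,0,0.01,0,0,0],[0,0,0.01,0,0,0],[0,0,0,0,0,0]]]' | python3 -m crank | grep -E 'pos|force'
echo '[[[0,0,0.005,0,0,0],[0,0,0.005,0,0,0],[0,0,0,0,0,0],[0,0,0,0,0,0]]]' | python3 -m crank | grep -E 'pos|force'
```

```text
ee_pos: [0.4403, 0.1562, 0.1378]
force: [0.3, 0.7, -1.2]
grip_force: 12.1
ee_pos: [0.4409, 0.1564, 0.1295]
force: [-0.4, -0.4, -1.1]
grip_force: 12.1
```

```bash
echo '[[[0,0,0.004,0,0,0],[0,0,0.004,0,0,0],[0,0,0,0,0,0],[0,0,0,0,0,0]]]' | python3 -m crank | grep -E 'pos|force'
echo '[[[0,0,0.0025,0,0,0],[0,0,0,0,0,0],[0,0,0,0,0,0]]]' | python3 -m crank | grep -E 'pos|force'
```

```text
ee_pos: [0.4408, 0.1564, 0.1213]
force: [-0.1, 0.6, -1.8]
grip_force: 12.1
ee_pos: [0.4409, 0.1564, 0.1189]
force: [-0.3, 0.2, -2.0]
grip_force: 12.1
```

```bash
echo '[[[0,0,0.0015,0,0,0],[0,0,0,0,0,0],[0,0,0,0,0,0]]]' | python3 -m crank | grep -E 'pos|force'
echo '[[[0,0,0.001,0,0,0],[0,0,0,0,0,0],[0,0,0,0,0,0]]]' | python3 -m crank | grep -E 'pos|force'
```

```text
ee_pos: [0.4409, 0.1564, 0.1174]
force: [0.1, 0.5, -0.5]
grip_force: 12.1
ee_pos: [0.441, 0.1565, 0.1165]
force: [-1.1, 1.1, 1.7]
grip_force: 12.1
```

Contact at exactly the expected seated height. Press lightly, release, withdraw.

```bash
echo '[[[0,0,0.0006,0,0,0],[0,0,0,0,0,0],[0,0,0,0,0,0]]]' | python3 -m crank | grep -E 'pos|force'
echo '[[[0,0,0,0,0,0],[0,0,0,0,0,0],[0,0,0,0,0,0],[0,0,0,0,0,0],[0,0,0,0,0,0],[0,0,0,0,0,0],[0,0,0,0,0,0],[0,0,0,0,0,0]]]' | python3 -m crank 0.094 | grep -E 'pos|force|width'
echo '[[[0,0,-0.01,0,0,0],[0,0,-0.015,0,0,0],[0,0,-0.02,0,0,0],[0,0,-0.03,0,0,0],[0,0,-0.03,0,0,0],[0,0,-0.03,0,0,0],[0,0,0,0,0,0]]]' | python3 -m crank | grep -E 'pos|time'
echo '[[[-0.04,0,0,0,0,0],[-0.04,0,0,0,0,0],[-0.04,0,0,0,0,0],[-0.04,0,0,0,0,0],[-0.04,0,0,0,0,0],[-0.04,0,0,0,0,0],[0,0,0,0,0,0],[0,0,0,0,0,0]]]' | python3 -m crank | grep -E 'pos|time'
python3 - <<'E'
from h import *
T=eyes.camera("top");S=eyes.camera("scene")
cv2.imwrite("pics/top7.png",T["pixels"]);cv2.imwrite("pics/scene7.png",S["pixels"])
def blob(c,x0,y0,x1,y1,th):
    p=c["pixels"][y0:y1,x0:x1].astype(int);m=((p.max(2)<th)&(p.max(2)-p.min(2)<35)).astype(np.uint8)
    for v in range(0,y1-y0,3):
        x=np.flatnonzero(m[v]); 
        if len(x): print(v+y0,x[0]+x0,x[-1]+x0,end=" | ")
    print()
blob(S,200,150,260,222,80)
blob(T,200,190,240,235,85)
for z in(.122,.09,.064,0): print(z,np.round(proj(S,[.4408,.1562,z]),1))
print("top",np.round(proj(T,[.4408,.1562,.122]),1))
E
```

```text
ee_pos: [0.4412, 0.1565, 0.1164]
force: [-2.9, 0.7, 8.6]
grip_force: 12.2
ee_pos: [0.4409, 0.1564, 0.1158]
force: [0.2, 0.1, -0.8]
grip_width: 0.0941
grip_force: 0.0
time_s: 22.0
ee_pos: [0.442, 0.1567, 0.2552]
time_s: 22.8
ee_pos: [0.4704, -0.0821, 0.2505]
150 200 252 | 156 233 235 | 159 238 239 | 162 242 242 | 168 250 251 | 171 225 255 | 174 220 259 | 177 219 238 | 180 219 239 | 183 219 239 | 186 219 239 | 189 219 239 | 192 220 239 | 195 220 238 | 198 223 237 | 201 223 237 | 204 224 237 | 207 224 237 | 210 225 236 | 
205 217 222 | 208 213 226 | 211 211 228 | 214 211 229 | 217 211 229 | 220 213 227 | 223 214 223 | 
0.122 [228.8 175.5]
0.09 [229.4 184.7]
0.064 [229.9 192. ]
0 [231.  209.2]
top [219.  212.8]
```

The silhouette shows the band straight from row ~171 to 195 (columns 219–239), matching a nested rim at 122 mm. The foot centre is at column 230.5 (expected 231), so the stack is nested and upright.

```bash
python3 -c "
from station import ctrl
print(ctrl.hand_in())"
```

```text
the job is handed in; nothing more can be done
None
```

I stood the lying cup on the bench, let go of it, then took it by its rim and nested it in the standing cup. The job was handed in at about 23 s; my last camera check showed the pair nested and upright, but no verdict came back.

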